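# Feed a coil housing down the press lane

## Robot

A 6-joint arm with a two-finger parallel gripper is mounted at the origin on the work surface. World frame = base frame: x ahead of the robot, y to its left, z up, the work surface at z = 0. Lengths are in mm, angles in degrees, forces in N, time in s.
With the tool pointing down it reaches from about 375 to 925 mm from the base axis. Payload 5.7 kg.
Tool frame: the origin (TCP) lies at the very end of the fingers, on their centre line; the grasp point (between the pads) lies behind it (r.grasp_offset is the z of the grasp point in the tool frame, in mm); z points along the fingers, y is the line along which they close (so a half turn about z gives the same grasp; the last joint's range is limited). The gripper opens to 88 mm and grips with 3 to 60 N. Pads are 20 mm wide; open, the fingers measure 115 mm over their backs; the gripper's body (75 mm by 178 mm) begins 61 mm behind the grasp point.
Start: joints at [-78.616, 20.558, 86.54, -0, 72.909, -6.595], TCP at [185.19, -570.672, 222.623] pointing down, gripper open.
Joint ranges: [-170.27, 170.27], [-57.76, 135], [12.27, 136.19], [-55.21, 235.2], [11.17, 155.16], [-170.74, 170.74]. Speed limits (degrees/s): [136.94, 136.94, 180, 180, 180, 180].

## Interface

Orientations are given as [roll, pitch, yaw] about the fixed x, y, z axes, in that order (R = Rz(yaw) Ry(pitch) Rx(roll)).
In Python, from station import r gives the robot as it stands.
- The arm moves only by the tool play_rows, never from a script. Its arguments are lists of equal length, an entry for each row: "fingers": the finger opening in mm, from 0 to 87.8; "offset": the shift along the tool's x, y, z in units of 40 mm (1.0 is 40 mm), a list of three; "rotation": the turn, a rotation vector about the tool's x, y, z in degrees, a list of three. A call has 1 to 10 rows; each row shifts and turns the commanded pose from where the row before left it, along the tool's axes as they then stand; what a row does not reach is not made up. A row lasts 1/8 s, in which the tool goes at most 62.5 mm and 10.7 degrees, less where a joint would pass 70% of its speed; a pose out of reach is approached as far as the arm can. A call is refused whole if a number of a shift passes 1 or a number of a turn 10.7, either way. A call with a gripper value outside its range is refused whole. The fingers move at their own pace and stop on an object; "force" is the grip in N (left out, the last holds). Time passes only in rows, so rows that do not move let the fingers close. It gives the time, the measured TCP pose, the force, the opening and the grip force at its end, in the units of the state.
- r.read_state(): the state, without advancing time (a new reading comes with each control period).
- r.grab_frame(name): name is "scene" or "top"; returns a dict with "pixels" (400x640x3 uint8, red, green, blue), "mtx" (3x3 intrinsics, pixels), "R" (3x3) and "t" (3): a world point X has camera coordinates R X + t. Camera axes: x right, y down, z forward; pixel columns grow to the right and rows downward; lengths in mm; the calibration is good to about 2 mm. A picture is of the moment at which its call begins. There is no depth.
- r.close_job(): hands the job in; it is judged then, once.
Trained networks look in a picture, given as the dict that the camera call returned (one of the last four; its "shot" number tells which), for a name from the list of things; names that differ only in an ending like _2 or _b are one class to them, and where a whole thing is asked for, a point or a joint stands for the part that bears it (a point fixed in the world has none). Each returns a list of dicts, best first, with "conf" (0 to 1); they miss things now and then, are a little off and sometimes report something else, mostly with a low value. They report only what shows in the picture. A call takes as long as a camera call. They do not tell look-alikes from the thing itself.
- r.search_frame(picture, query): "point" ([column, row] as shares, 0 to 1, of the picture: columns of its width, rows of its height, amid what is visible of it).
The state is a dict: "clock": time; "joint_positions": joint angles; "joint_velocities": joint speeds; "joint_torque": joint torques, N m; "tool_pos": TCP position; "ee_rot": TCP orientation; "wrist_force": force on the tool from outside, world axes, zero at the start; "ft_torque": the same for the moment, N m; "opening": opening from 0.0 (shut) to 1.0 (fully open); "grip_force": force on a finger pad.
Only numpy, scipy, OpenCV 4.12 (cv2) and the standard library are available. Lean on these libraries where they do the work, as an engineer would, in place of code of your own. Each camera call takes 0.05 s, during which the arm holds its last target. There are 200 camera calls.

## Task

With the fingertips, push the black coil housing that stands on the steel feed plate down the lane between the two guide rails until it sits square against the end stop; neither the housing nor the robot may touch a rail, and the housing is never lifted or tipped. Then press the cycle-start button fully down and let it go. Leave the other things on the bench where they are.

Things in the scene. Friction and masses are not known exactly. Their poses are not given: they have to be found in the camera images.
- lane: Fixed feed fixture: dark steel plate 290 x 130 x 10 mm high on the bench, with two guide rails and an end stop on it. Origin on the bench under the plate, which runs from x = -150 to +140 mm; x points down the lane in the push direction, y to the left of it, z up. Plate top 10 mm above the bench. Before the rails (x below -20 mm) it is open on both sides.
- rail_left: Fixed bright steel guide rail on the plate, left (+y) of the lane, 120 x 10 x 12 mm high, top 22 mm above the bench. Origin: centre of its underside, at x 40, y 39 mm of the lane; axes as the lane's. Inner face at y = 34 mm: the gap between the rails is 68 mm. Rails run from x = -20 to 100 mm of the lane. Must not be touched.
- rail_right: The same rail at the lane's right: origin at x 40, y -39 mm of the lane, inner face at y = -34 mm. Must not be touched.
- stop: Fixed aluminium end stop block across the far end of the lane, 24 (along the lane) x 60 x 26 mm high on the plate. Origin at the foot of the face that the housing meets, mid-lane, at x = 110 mm of the lane, on the plate's top.
- home (a point): Point on the plate's top, mid-lane, where the centre of the housing's underside is when it stands against the stop (x = 85 mm of the lane).
- mouth (a point): Point on the plate's top, mid-lane, where the rails begin (x = -20 mm of the lane).
- housing: The work: loose square black block with aluminium top, 50 x 50 x 45 mm high, brass stem 10 mm thick and 18 mm high in the middle of its top; about 0.3 kg. Stands on the open end of the plate before the rails, up to 12 mm off the lane's middle line and 0.2 rad out of square. Origin: centre of underside; z up, x within 0.2 rad of the lane's x, sides square to x and y.
- start (a joint): Travel of the cycle-start button: 0 up, 0.006 m fully down; springs back; about 5 N to press it fully down.
- start_top (a point): Centre of the top of the cycle-start button: a round black button of 32 mm diameter on a grey housing, standing on the bench by itself past the stop end of the lane. It is pressed straight down.
- spare: Bystander: another housing just like the work (50 x 50 x 45 mm plus stem) standing on the bench beside the fixture. Origin at the centre of its underside. Leave alone.
- flask: Bystander: white plastic bottle with a black cap, 40 mm diameter, 85 mm high, upright on the bench. Origin at the centre of its underside. Leave alone.
- bin: Bystander: open white plastic bin, 130 x 100 x 50 mm high, with brass studs in it. Origin at the centre of its underside. Leave alone.
- driver: Bystander: screwdriver with an orange handle lying across on the bench behind the open end of the plate. Origin on the bench under it; lies along its x axis. Leave alone.
There are look-alikes about, which are no part of the job. What is shaped like the housing but red or turquoise is not meant.

How it is judged (in metres and radians):
On the way, in this order (a step that is already met when the one before it is completed fails the run):
1. the housing stands square against the end stop (x of housing in the frame of lane between 0.082 and 0.089 m and y of housing in the frame of lane between -0.009 and 0.009 m and z of housing in the frame of lane between 0.006 and 0.014 m and angle between housing's own z axis and vertical below 0.08 rad and angle between the x axis of housing and the x axis of lane, either way round below 0.1 rad), for 0.2 s.
2. the start button is pressed fully down, the housing still home (all of step 1 and value of joint start above 0.0045 m), for 0.05 s.
At the end, for the whole second after the job is handed in: The housing stands upright on the plate between the rails within 3 mm of the end stop and within 0.1 rad of square, at rest; the button has been pressed at least 4.5 of its 6 mm after that and is up again; the bystanders are within 20 mm of where they stood (all of step 1 and value of joint start below 0.002 m and linear speed of housing below 0.01 m/s and distance of each of spare, flask, bin, driver from where it was at the start of the episode below 0.02 m); the robot touches nothing.
It fails at once if something touches a guide rail (contact force between any of rail_left, rail_right and anything else above 0.3 N).
It fails at once if the housing is lifted more than 6 mm off the plate or pushed off it (z of housing in the frame of lane above 0.016 m or z of housing in the frame of lane below 0.003 m).
It fails at once if the housing is tipped by more than 0.25 rad (angle between housing's own z axis and vertical above 0.25 rad).
It fails at once if the button is pressed before the housing is home (value of joint start above 0.003 m and x of housing in the frame of lane below 0.08 m).
It fails at once if a bystander is moved by more than 20 mm (distance of any of spare, flask, bin, driver from where it was at the start of the episode above 0.02 m).
It also fails if it takes over 67 s, if anything falls off the work surface, if the arm or the gripper's body presses on something with over 40 N, if the wrist force passes 120 N, or if a joint passes its speed limit or range.

## Working session

There is one attempt and no reset: what is moved stays moved. The work goes in short steps, Python scripts to look and compute and a tool call to move; the robot and the scene stay as the last step left them, time stands still between calls to the robot, and variables do not carry over. Pictures are saved under pics/ and viewed, at most 11 in all, crops included, and the job is handed in when it is done.

Besides the shell and the picture viewer there is one more tool, called after "Call:" by a JSON object that holds its "fn" and its "kwargs", one argument or row to a line. play_rows: Moves the arm, as the interface text tells. Its arguments: {"type":"object","properties":{"fingers":{"type":"array","items":{"type":"number"}},"offset":{"type":"array","items":{"type":"array","items":{"type":"number"}}},"rotation":{"type":"array","items":{"type":"array","items":{"type":"number"}}},"force":{"type":"number"}},"required":["fingers","offset","rotation"]}

```bash
ls; mkdir -p pics; python3 - <<'E'
from station import r
import cv2,json
for n in("scene","top"):
    f=r.grab_frame(n); cv2.imwrite(f"pics/{n}0.png",f["pixels"][:,:,::-1])
    print(n,f["mtx"].tolist(),f["R"].tolist(),f["t"].tolist())
    for q in("housing","start_top","stop","rail_left","rail_right","lane","spare","flask","bin","driver"):
        print(q,[(round(d["conf"],2),round(d["point"][0]*640),round(d["point"][1]*400)) for d in r.search_frame(f,q)[:4]])
print(r.read_state())
E
```

```text
pics
scene [[402.0994085236798, 0.0, 320.02408921198224], [0.0, 402.0994085236798, 195.31433825626988], [0.0, 0.0, 1.0]] [[-0.30397876842025995, 0.9525854301054392, 0.013338167060628712], [0.5073785662601255, 0.1737273246272676, -0.8440295061060789], [-0.8063274141746153, -0.2497995496967263, -0.536130847948326]] [91.19857564826229, -255.215541016996, 1344.8849179961564]
housing [(0.97, 439, 208), (0.88, 382, 169), (0.68, 332, 205)]
start_top []
stop [(0.76, 252, 179)]
rail_left [(0.87, 270, 202)]
rail_right [(0.64, 284, 187)]
lane [(0.89, 288, 201)]
spare [(0.81, 257, 224)]
flask [(0.85, 201, 209)]
bin [(0.73, 289, 270)]
driver [(0.57, 393, 221)]
top [[381.9307487831947, 0.0, 316.12277529848285], [0.0, 381.9307487831947, 202.7551295218747], [0.0, 0.0, 1.0]] [[-0.0011490182729855054, -0.9999991695772695, 0.0005836109833043935], [-0.9852486371113264, 0.0010321986171763708, -0.1711258532083584], [0.17112510869911018, -0.0007716286582204467, -0.9852490049535353]] [92.53925356359015, 553.3836301703009, 640.4797827266775]
housing [(0.98, 191, 242), (0.76, 271, 323), (0.64, 311, 202)]
star
[... 239 characters left out ...]
 1.1, 'joint_positions': array([-7.86154624e+01,  2.05589865e+01,  8.65402041e+01,  5.44244995e-04,
        7.29086778e+01, -6.59432572e+00]), 'joint_velocities': array([ 0.01239273, -0.06965657,  0.06521705,  0.13636199, -0.01446055,
        0.16328329]), 'joint_torque': array([-3.04562864e-04, -5.15354705e+01, -2.71129149e+01,  6.74623693e-02,
        2.46862415e-02, -2.68819070e-05]), 'tool_pos': array([ 185.19234888, -570.66487522,  222.60527522]), 'ee_rot': array([-1.79992243e+02, -1.42034726e-03,  1.79787033e+01]), 'wrist_force': array([-0.05822783, -0.14966988,  0.89080841]), 'ft_torque': array([ 0.02388908, -0.00229881,  0.03344496]), 'grip_force': 0.0, 'opening': 0.9966593563677031}
```

View pics/top0.png

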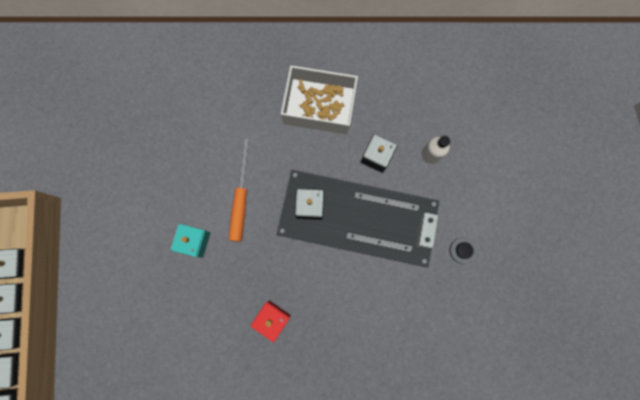

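View pics/scene0.png

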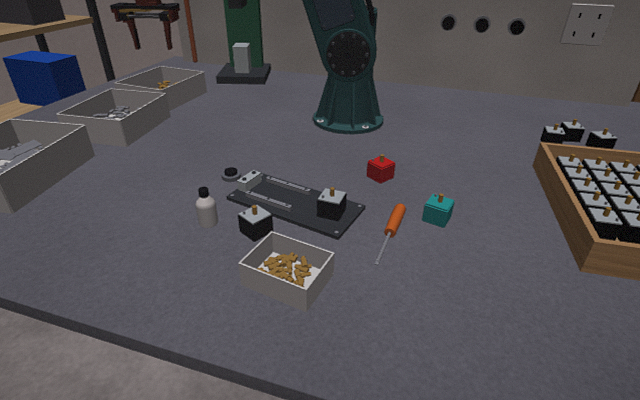

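```bash
python3 - <<'E'
import cv2
a=cv2.imread("pics/top0.png")[160:300,280:480]
cv2.imwrite("pics/crop0.png",cv2.resize(a,None,fx=4,fy=4,interpolation=cv2.INTER_CUBIC))
E
```

```text
(no output)
```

View pics/crop0.png

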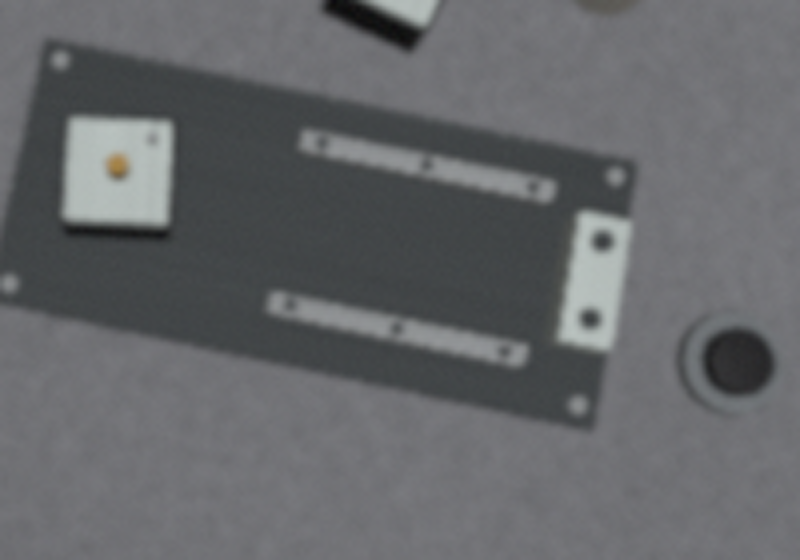

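The top view shows the work on the plate at (310,202). The things that could be mistaken for it are the spare (379,152), the turquoise block (189,240), the red block (270,321) and the tray pieces at the left. The crop confirms the one on the plate: aluminium top, black sides, brass stem. The button is at (464,250).

```bash
cat > h.py <<'E'
import numpy as np
from scipy.optimize import least_squares
def proj(f,P):
    c=np.asarray(P,float)@f["R"].T+f["t"]; c=c@f["mtx"].T; return c[:,:2]/c[:,2:]
def back(f,uv,z):
    uv=np.atleast_2d(uv); d=np.c_[uv,np.ones(len(uv))]@np.linalg.inv(f["mtx"]).T@f["R"]
    o=-f["R"].T@f["t"]; return o+d*((z-o[2])/d[:,2])[:,None]
def pose(p,L):
    c,s=np.cos(p[2]),np.sin(p[2]); L=np.asarray(L,float)
    return np.c_[p[0]+c*L[:,0]-s*L[:,1],p[1]+s*L[:,0]+c*L[:,1],L[:,2]]
def fit(f,L,uv,p0):
    s=least_squares(lambda p:(proj(f,pose(p,L))-uv).ravel(),p0,x_scale=[10,10,.1],loss='soft_l1'); return s.x,(proj(f,pose(s.x,L))-uv)
def tolane(lp,P):
    c,s=np.cos(lp[2]),np.sin(lp[2]); d=np.asarray(P)[...,:2]-lp[:2]; return np.stack([c*d[...,0]+s*d[...,1],-s*d[...,0]+c*d[...,1]],-1)
E
python3 - <<'E'
from h import *; from station import r
np.set_printoptions(precision=2,suppress=True)
f=r.grab_frame("top")
cr=lambda a:(np.array(a,float)+.5)/4-.5+[280,160]
plate=[(-150,65,10),(140,65,10),(140,-65,10),(-150,-65,10)]
rl=[(-20,44,22),(-20,34,22),(100,44,22),(100,34,22)]
rr=[(-20,-34,22),(-20,-44,22),(100,-34,22),(100,-44,22)]
st=[(110,30,36),(134,30,36),(134,-30,36),(110,-30,36)]
uv=cr([(46,38),(637,160),(594,430),(-2,302),(303,130),(300,152),(556,181),(551,203),(270,291),(266,312),(528,344),(522,366),(578,210),(632,220),(608,352),(557,343)])
b=back(f,[[365,220]],10)[0]
lp,res=fit(f,plate+rl+rr+st,uv,[b[0],b[1],-1.7]); print("lane",lp,np.degrees(lp[2])); print(res.T)
hp,res=fit(f,[(-25,25,55),(25,25,55),(25,-25,55),(-25,-25,55)],cr([(70,117),(174,120),(170,230),(63,226)]),[b[0],b[1],-1.6]); print("housing",hp,res.T)
print("in lane",tolane(lp,hp[:2]),np.degrees(hp[2]-lp[2]))
st=back(f,cr([(118,167)]),73)[0]; print("stem",st,tolane(lp,st))
for z in(20,30,40,50): 
  q=back(f,cr([(739,361)]),z)[0];print("button",z,q,tolane(lp,q))
  print(" rad",np.linalg.norm(np.diff(back(f,cr([(705,361),(774,361)]),z),axis=0)))
  # scene agreement
s=r.grab_frame("scene")
print("scene plate",proj(s,pose(lp,plate)).tolist(), "stem",proj(s,[[*hp[:2],73]]))
for z in(20,30,40,50): print(z,proj(s,back(f,cr([(739,361)]),z)))
import cv2
a=s["pixels"][150:250,210:390,::-1]; cv2.imwrite("pics/sc.png",cv2.resize(a,None,fx=4,fy=4,interpolation=cv2.INTER_CUBIC))
for n,q in(("spare",(379,146)),("flask",(443,141)),("bin",(320,96)),("driver",(238,215))): 
  P=back(f,[q],{"spare":45,"flask":85,"bin":20,"driver":12}[n])[0]; print(n,P,tolane(lp,P))
print("grasp",r.grasp_offset)
E
```

```text
lane [531.28   7.94  -1.78] -102.03334134481683
[[-0.51  0.32  0.28 -3.67 -0.11 -0.38 -0.3   0.08  0.1   0.05 -0.21  0.38
   0.39 -0.1   0.75  0.31]
 [-0.06  0.09  0.3  -0.24 -0.18 -0.56  0.14 -0.19  0.12  0.17  0.42  0.29
   0.14  0.34 -0.29 -0.82]]
housing [552.07 103.88  -1.61] [[-1.06  0.8   0.83 -0.63]
 [-0.27  0.01  0.15  0.09]]
in lane [-98.17   0.33] 9.79950499254224
stem [551.53 104.09  73.  ] [-98.26  -0.24]
button 20 [ 470.18 -180.24   20.  ] [196.78 -20.52]
 rad 31.684866165555373
button 30 [ 469.69 -176.37   30.  ] [193.1  -21.81]
 rad 31.235866166179793
button 40 [ 469.2  -172.51   40.  ] [189.42 -23.09]
 rad 30.78686616680433
button 50 [ 468.72 -168.65   50.  ] [185.75 -24.37]
 rad 30.337866167428697
scene plate [[337.83342979461906, 234.81687586715856], [225.34514458492885, 194.69566711063825], [259.8232020704056, 171.05792716288187], [364.88601052020243, 203.7295507915062]] stem [[331.25 186.32]]
20 [[230.3  169.24]]
30 [[231.37 165.84]]
40 [[232.45 162.4 ]]
50 [[233.54 158.92]]
spare [660.8  -24.96  45.  ] [  5.17 133.53]
flask [ 656.59 -130.47   85.  ] [109.24 151.42]
bin [771.85  84.02  20.  ] [-124.57  219.43]
driver [536.4  239.26  12.  ] [-227.3   -43.22]
grasp -18.700000000000003
```

View pics/sc.png

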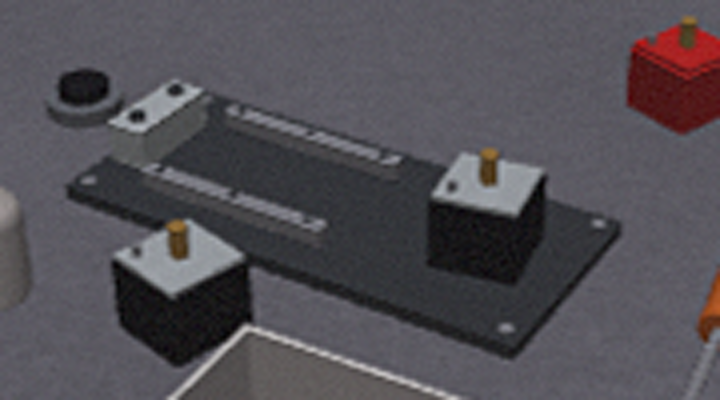

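Call:
{"fn": "play_rows", "kwargs": {
  "fingers": [20,20,20,20,20,20,20,20,20,20],
  "offset": [
    [0.97,-0.96,0],
    [0.97,-0.96,0],
    [0.97,-0.96,0],
    [0.97,-0.96,0],
    [0.97,-0.96,0],
    [0.97,-0.96,0],
    [0.97,-0.96,0],
    [0.97,-0.96,0],
    [0.97,-0.96,0],
    [0.97,-0.96,0]
  ],
  "rotation": [
    [0,0,0],
    [0,0,0],
    [0,0,0],
    [0,0,0],
    [0,0,0],
    [0,0,0],
    [0,0,0],
    [0,0,0],
    [0,0,0],
    [0,0,0]
  ]
}}

```text
clock: 2.45
tool_pos: [436.5, -84.1, 223.0]
ee_rot: [180.0, -0.0, 18.0]
wrist_force: [0.4, -1.2, -0.2]
opening: 0.228
grip_force: 0.0
```

Call:
{"fn": "play_rows", "kwargs": {
  "fingers": [20,20,20,20,20],
  "offset": [
    [0.97,-0.96,0],
    [0.97,-0.96,0],
    [0.97,-0.96,0],
    [0.97,-0.96,0],
    [0.97,-0.96,0]
  ],
  "rotation": [
    [0,0,0],
    [0,0,0],
    [0,0,0],
    [0,0,0],
    [0,0,0]
  ]
}}

```text
clock: 3.08
tool_pos: [561.7, 158.6, 222.8]
ee_rot: [180.0, -0.0, 18.0]
wrist_force: [-0.1, -0.9, -0.5]
opening: 0.229
grip_force: 0.0
```

Call:
{"fn": "play_rows", "kwargs": {
  "fingers": [20,20,20,20,20,20,20],
  "offset": [
    [0,0,0],
    [0,0,0],
    [0,0,0],
    [0,0,0],
    [0,0,0],
    [0,0,0],
    [0,0,0]
  ],
  "rotation": [
    [0,0,-10],
    [0,0,-10],
    [0,0,-10],
    [0,0,-10],
    [0,0,-10],
    [0,0,-10],
    [0,0,0]
  ]
}}

```text
clock: 3.95
tool_pos: [561.0, 156.8, 222.7]
ee_rot: [-180.0, -0.0, 77.9]
wrist_force: [-0.1, -0.5, 0.2]
opening: 0.229
grip_force: 0.0
```

Call:
{"fn": "play_rows", "kwargs": {
  "fingers": [20,20,20,20,20,20,20],
  "offset": [
    [0.1,0.05,0],
    [0,0,1],
    [0,0,1],
    [0,0,1],
    [0,0,1],
    [0,0,0.85],
    [0,0,0]
  ],
  "rotation": [
    [0,0,0],
    [0,0,0],
    [0,0,0],
    [0,0,0],
    [0,0,0],
    [0,0,0],
    [0,0,0]
  ]
}}

```text
clock: 4.82
tool_pos: [561.7, 160.1, 26.4]
ee_rot: [-179.7, 0.1, 77.9]
wrist_force: [0.7, 1.0, -0.1]
opening: 0.225
grip_force: 0.0
```

```bash
cat > look.py <<'E'
import sys,cv2
from h import *; from station import r
np.set_printoptions(precision=1,suppress=True)
lp=np.array([531.28,7.94,np.radians(-102.03)])
f=r.grab_frame("top"); t=r.read_state(); print("tcp",t["tool_pos"],tolane(lp,t["tool_pos"]),"F",t["wrist_force"],t["clock"])
a=cv2.resize(f["pixels"][160:280,275:475,::-1],None,fx=4,fy=4,interpolation=cv2.INTER_CUBIC)
cv2.imwrite(f"pics/{sys.argv[1]}.png",a)
hsv=cv2.cvtColor(f["pixels"],cv2.COLOR_RGB2HSV)
# brass stem: saturated orange on the plate area
m=cv2.inRange(hsv,(8,90,60),(30,255,255)); n,l,s,c=cv2.connectedComponentsWithStats(m)
for i in range(1,n):
    P=back(f,c[i:i+1],70)[0]; q=tolane(lp,P)
    if abs(q[0])<160 and abs(q[1])<60: print("stem",q,s[i,4])
E
python3 look.py a1
```

```text
tcp [563.2 160.4  28.1] [-155.8   -0.6] F [0.8 0.7 0.2] 4.875
stem [-129.8   19.8] 1
stem [-132.2  -32.2] 7
```

View pics/a1.png

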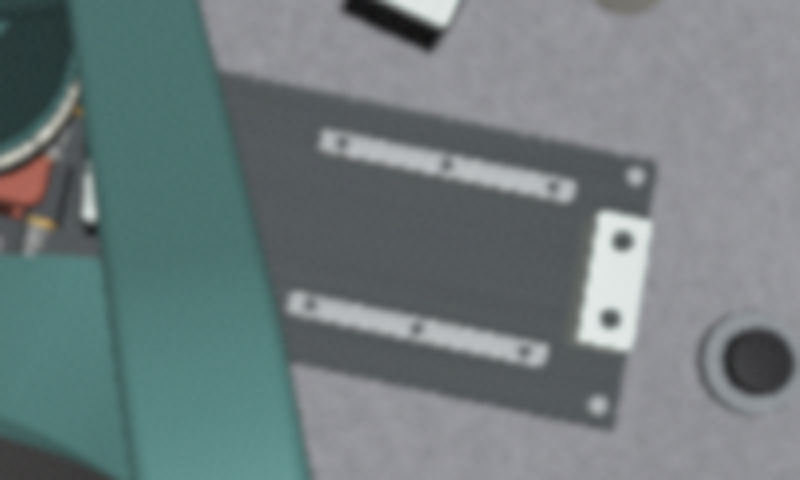

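The arm hides the housing from the top camera, so I'll track with the scene camera. First I'll push short of the rail mouth, then look.

Call:
{"fn": "play_rows", "kwargs": {
  "fingers": [20,20,20,20,20,20,20,20,20,20],
  "offset": [
    [-0.14,0,0],
    [-0.14,0,0],
    [-0.14,0,0],
    [-0.14,0,0],
    [-0.14,0,0],
    [-0.14,0,0],
    [-0.14,0,0],
    [-0.14,0,0],
    [-0.14,0,0],
    [-0.14,0,0]
  ],
  "rotation": [
    [0,0,0],
    [0,0,0],
    [0,0,0],
    [0,0,0],
    [0,0,0],
    [0,0,0],
    [0,0,0],
    [0,0,0],
    [0,0,0],
    [0,0,0]
  ]
}}

```text
clock: 6.12
tool_pos: [551.9, 105.3, 28.7]
ee_rot: [-180.0, -0.0, 78.0]
wrist_force: [1.1, 3.7, 2.8]
opening: 0.226
grip_force: 1.9
```

```bash
cat > look2.py <<'E'
import sys,cv2
from h import *; from station import r
np.set_printoptions(precision=1,suppress=True)
lp=np.array([531.28,7.94,np.radians(-102.03)])
f=r.grab_frame("scene"); t=r.read_state(); print("tcp",t["tool_pos"],tolane(lp,t["tool_pos"]),"F",t["wrist_force"],t["clock"])
a=cv2.resize(f["pixels"][150:250,215:375,::-1],None,fx=5,fy=5,interpolation=cv2.INTER_CUBIC)
cv2.imwrite(f"pics/{sys.argv[1]}.png",a)
E
python3 look2.py b1
```

```text
tcp [551.7 104.6  28.6] [-98.8  -0.2] F [0.4 1.1 1.6] 6.175
```

View pics/b1.png

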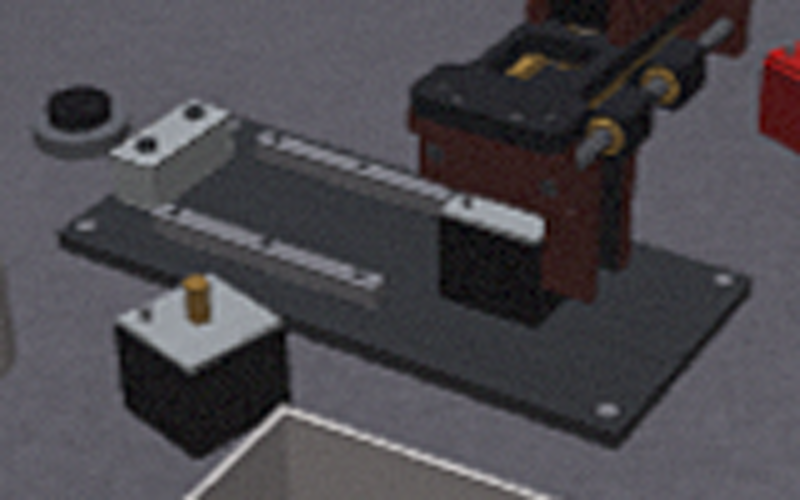

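```bash
python3 - <<'E'
from h import *; from station import r
np.set_printoptions(precision=1,suppress=True)
lp=np.array([531.28,7.94,np.radians(-102.03)])
f=r.grab_frame("scene")
cr=lambda a:(np.array(a,float)+.5)/5-.5+[215,150]
un=lambda u:(u-[215,150]+.5)*5-.5
L=np.array([(25,25,55),(25,25,10),(-25,25,10),(25,25-0,55)],float)[:3]
plate=[(-150,65,10),(140,65,10),(-150,-65,10)]
print("plate crop",un(proj(f,pose(lp,plate))))   # seen (612,436)?,(60,235),(748,278)
print("rail",un(proj(f,pose(lp,[(-20,34,22),(-20,44,22),(100,44,22),(110,30,36),(110,-30,36)]))))
for yaw in(0,5,10):
  for y in(-5,0,5):
    H=pose([-63.8,y,np.radians(yaw)],L); print(yaw,y,un(proj(f,pose(lp,H))).ravel())
off=un(proj(f,pose(lp,plate)))-np.array([(615,437),(60,235),(748,278)]); print("off",off.mean(0))
E
```

```text
plate crop [[616.2 426.1]
 [ 53.7 225.5]
 [751.4 270.6]]
rail [[383.9 270.9]
 [371.1 282. ]
 [149.8 206.1]
 [149.2 160.3]
 [228.7 105.8]]
0 -5 [437.2 203.2 438.3 290.8 537.9 324.6]
0 0 [430.9 208.5 432.2 296.3 532.1 330.4]
0 5 [424.6 213.9 426.1 301.9 526.2 336.3]
5 -5 [439.1 206.8 440.2 294.6 544.7 323.4]
5 0 [432.9 212.2 434.1 300.2 539.  329.2]
5 5 [426.5 217.6 427.9 305.8 533.2 335.1]
10 -5 [441.7 210.4 442.7 298.3 551.4 321.8]
10 0 [435.4 215.8 436.6 303.9 545.6 327.7]
10 5 [429.1 221.2 430.4 309.6 539.9 333.5]
off [-0.6 -9.3]
```

Call:
{"fn": "play_rows", "kwargs": {
  "fingers": [20,20,20,20,20,20],
  "offset": [
    [0.3,0,0],
    [0.7,0,-0.5],
    [1,0,-1],
    [1,0,-1],
    [1,0,0],
    [0,0,0]
  ],
  "rotation": [
    [0,0,0],
    [0,0,0],
    [0,0,0],
    [0,0,0],
    [0,0,0],
    [0,0,0]
  ]
}}

```text
clock: 6.98
tool_pos: [585.7, 265.2, 129.0]
ee_rot: [179.9, -0.1, 78.2]
wrist_force: [-0.9, -0.8, -0.2]
opening: 0.229
grip_force: 0.0
```

```bash
python3 look.py a2
```

```text
tcp [584.7 263.3 128.2] [-260.9   -0.9] F [-0.6 -0.3 -0.2] 7.025
stem [-61.6  -3.5] 14
```

View pics/a2.png

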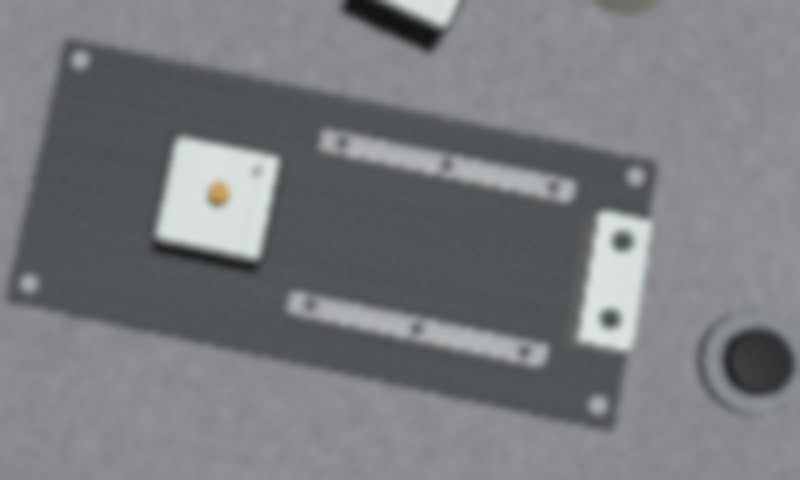

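The housing now stands square at lane x≈-62, y≈-3.5 (crop 218,193). I'll go back in and push on with a slight leftward drift.

Call:
{"fn": "play_rows", "kwargs": {
  "fingers": [20,20,20,20,20,20,20,20,20],
  "offset": [
    [-1,-0.06,0],
    [-1,0,0],
    [-1,0,0],
    [0,0,1],
    [0,0,1],
    [0,0,0.5],
    [-0.4,0,0],
    [-0.3,0,0],
    [0,0,0]
  ],
  "rotation": [
    [0,0,0],
    [0,0,0],
    [0,0,0],
    [0,0,0],
    [0,0,0],
    [0,0,0],
    [0,0,0],
    [0,0,0],
    [0,0,0]
  ]
}}

```text
clock: 8.15
tool_pos: [552.5, 116.4, 29.7]
ee_rot: [179.9, -0.0, 77.9]
wrist_force: [0.0, 0.4, 0.1]
opening: 0.227
grip_force: 0.0
```

Call:
{"fn": "play_rows", "kwargs": {
  "fingers": [20,20,20,20,20,20,20,20,20,20],
  "offset": [
    [-0.15,0,0],
    [-0.1,0,0],
    [-0.15,0,0],
    [-0.15,0.015,0],
    [-0.15,0.015,0],
    [-0.15,0.015,0],
    [-0.15,0.015,0],
    [-0.15,0.015,0],
    [-0.15,0.015,0],
    [-0.15,0.015,0]
  ],
  "rotation": [
    [0,0,0],
    [0,0,0],
    [0,0,0],
    [0,0,0],
    [0,0,0],
    [0,0,0],
    [0,0,0],
    [0,0,0],
    [0,0,0],
    [0,0,0]
  ]
}}

```text
clock: 9.4
tool_pos: [544.2, 59.8, 28.7]
ee_rot: [-180.0, -0.0, 78.0]
wrist_force: [0.0, 4.9, 3.5]
opening: 0.226
grip_force: 1.9
```

```bash
python3 look2.py b2
```

```text
tcp [544.1  59.2  28.6] [-52.8   1.9] F [0.3 1.6 1.5] 9.45
```

View pics/b2.png

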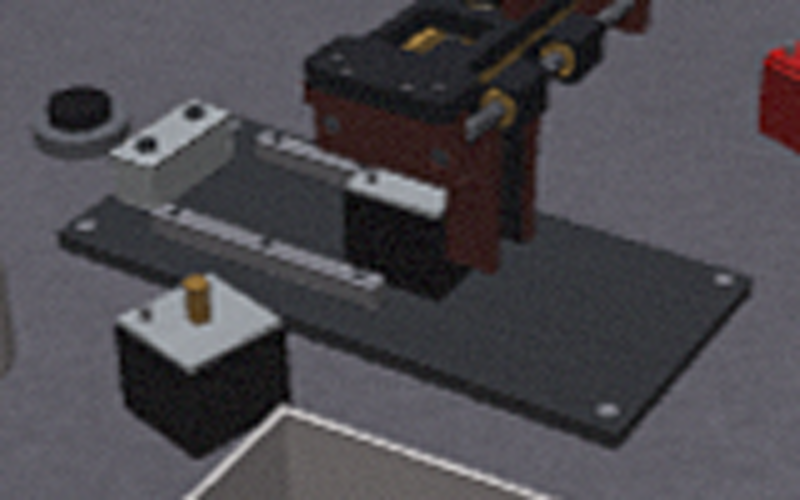

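Call:
{"fn": "play_rows", "kwargs": {
  "fingers": [20,20,20,20,20,20,20,20,20,20],
  "offset": [
    [-0.15,0,0],
    [-0.15,0,0],
    [-0.15,0,0],
    [-0.15,0,0],
    [-0.15,0,0],
    [-0.15,0,0],
    [-0.15,0,0],
    [-0.15,0,0],
    [-0.15,0,0],
    [-0.15,0,0]
  ],
  "rotation": [
    [0,0,0],
    [0,0,0],
    [0,0,0],
    [0,0,0],
    [0,0,0],
    [0,0,0],
    [0,0,0],
    [0,0,0],
    [0,0,0],
    [0,0,0]
  ]
}}

```text
clock: 10.7
tool_pos: [531.5, 1.1, 28.6]
ee_rot: [-180.0, -0.0, 78.0]
wrist_force: [0.4, 2.1, 0.3]
opening: 0.225
grip_force: 1.0
```

Call:
{"fn": "play_rows", "kwargs": {
  "fingers": [20,20,20,20,20,20,20,20],
  "offset": [
    [-0.12,0,0],
    [-0.12,0,0],
    [-0.12,0,0],
    [-0.12,0,0],
    [-0.12,0,0],
    [-0.12,0,0],
    [-0.12,0,0],
    [-0.08,0,0]
  ],
  "rotation": [
    [0,0,0],
    [0,0,0],
    [0,0,0],
    [0,0,0],
    [0,0,0],
    [0,0,0],
    [0,0,0],
    [0,0,0]
  ]
}}

```text
clock: 11.7
tool_pos: [524.0, -34.8, 28.6]
ee_rot: [-180.0, -0.0, 78.0]
wrist_force: [-0.4, 1.6, -0.4]
opening: 0.227
grip_force: 0.7
```

Call:
{"fn": "play_rows", "kwargs": {
  "fingers": [20,20,20],
  "offset": [
    [-0.05,0,0],
    [-0.03,0,0],
    [0,0,0]
  ],
  "rotation": [
    [0,0,0],
    [0,0,0],
    [0,0,0]
  ]
}}

```text
clock: 12.08
tool_pos: [523.4, -37.7, 28.7]
ee_rot: [-180.0, 0.0, 78.0]
wrist_force: [0.1, 0.2, 0.5]
opening: 0.227
grip_force: 0.0
```

```bash
python3 look2.py b3
```

```text
tcp [523.5 -37.7  28.7] [46.3  1.9] F [ 0.1 -1.2 -0.2] 12.125
```

View pics/b3.png

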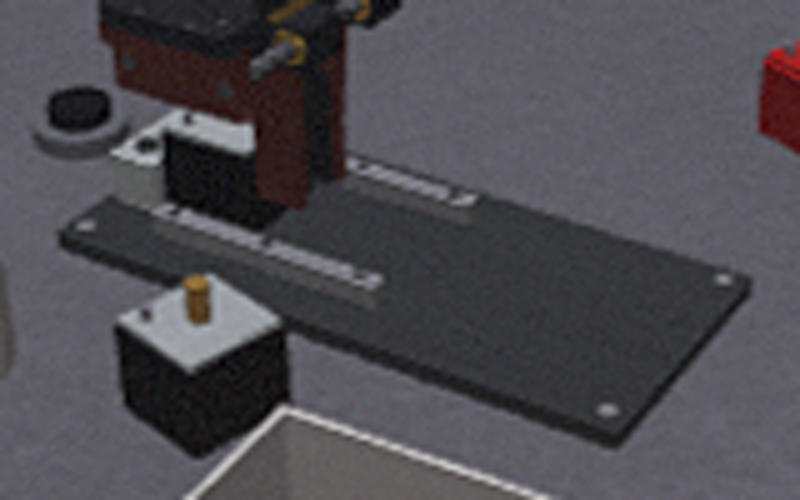

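Call:
{"fn": "play_rows", "kwargs": {
  "fingers": [20,20,20,20],
  "offset": [
    [-0.03,0,0],
    [-0.03,0,0],
    [-0.02,0,0],
    [0,0,0]
  ],
  "rotation": [
    [0,0,0],
    [0,0,0],
    [0,0,0],
    [0,0,0]
  ]
}}

```text
clock: 12.62
tool_pos: [523.1, -39.7, 28.8]
ee_rot: [180.0, -0.1, 77.9]
wrist_force: [1.0, 7.5, -0.4]
opening: 0.23
grip_force: 3.5
```

Call:
{"fn": "play_rows", "kwargs": {
  "fingers": [20,20],
  "offset": [
    [-0.02,0,0],
    [0,0,0]
  ],
  "rotation": [
    [0,0,0],
    [0,0,0]
  ]
}}

```text
clock: 12.88
tool_pos: [523.2, -39.8, 28.8]
ee_rot: [180.0, -0.2, 77.9]
wrist_force: [2.7, 11.0, 1.4]
opening: 0.227
grip_force: 5.4
```

Call:
{"fn": "play_rows", "kwargs": {
  "fingers": [20,20],
  "offset": [
    [-0.02,0,0],
    [0,0,0]
  ],
  "rotation": [
    [0,0,0],
    [0,0,0]
  ]
}}

```text
clock: 13.12
tool_pos: [523.2, -39.8, 28.9]
ee_rot: [180.0, -0.2, 77.9]
wrist_force: [3.3, 14.5, 1.2]
opening: 0.227
grip_force: 7.3
```

Contact force rises with no further motion, so the housing is against the stop. I'll back off, lift, close the fingers and move over the button.

Call:
{"fn": "play_rows", "kwargs": {
  "fingers": [20,20,20,20,20,0,0,0,0,0],
  "offset": [
    [0.2,0,0],
    [0.4,0,0],
    [0,0,-1],
    [0,0,-1],
    [0,0,-1],
    [-1,-0.2,0],
    [-1,-0.2,0],
    [-1,-0.2,0],
    [-1,0,0],
    [-0.3,0,0]
  ],
  "rotation": [
    [0,0,0],
    [0,0,0],
    [0,0,0],
    [0,0,0],
    [0,0,0],
    [0,0,0],
    [0,0,0],
    [0,0,0],
    [0,0,0],
    [0,0,0]
  ]
}}

```text
clock: 14.38
tool_pos: [468.0, -183.5, 148.7]
ee_rot: [180.0, 0.0, 77.9]
wrist_force: [0.6, 0.7, -0.2]
opening: 0.003
grip_force: 0.0
```

Call:
{"fn": "play_rows", "kwargs": {
  "fingers": [0,0],
  "offset": [
    [0,0,0],
    [0,0,0]
  ],
  "rotation": [
    [0,0,0],
    [0,0,0]
  ]
}}

```text
clock: 14.62
tool_pos: [468.3, -180.8, 148.5]
ee_rot: [-180.0, -0.0, 78.0]
wrist_force: [0.3, 0.7, 0.0]
opening: 0.005
grip_force: 0.0
```

```bash
python3 look.py a3; python3 look2.py b4
```

```text
tcp [ 468.3 -180.8  148.5] [197.7 -22.3] F [-0.4  0.1 -1.3] 14.675
stem [84.2  0.1] 18
tcp [ 468.3 -180.8  148.6] [197.7 -22.2] F [ 0.7 -0.3  0.2] 14.725
```

View pics/b4.png

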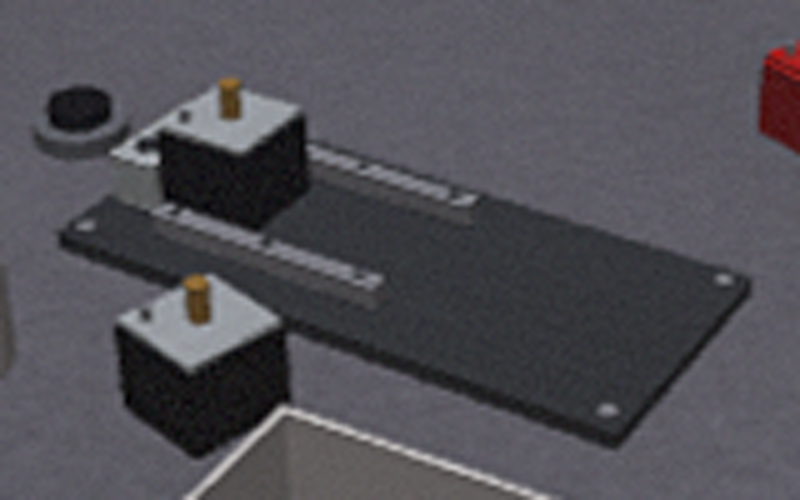

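The housing is home: stem at lane (84.2, 0.1), and square in the scene crop (230,100). Now I'll press the button.

Call:
{"fn": "play_rows", "kwargs": {
  "fingers": [0,0,0,0,0,0],
  "offset": [
    [0.05,0.04,1],
    [0,0,1],
    [0,0,0.6],
    [0,0,0.1],
    [0,0,0.1],
    [0,0,0]
  ],
  "rotation": [
    [0,0,0],
    [0,0,0],
    [0,0,0],
    [0,0,0],
    [0,0,0],
    [0,0,0]
  ]
}}

```text
clock: 15.48
tool_pos: [470.8, -180.5, 37.4]
ee_rot: [179.9, 0.0, 78.0]
wrist_force: [-0.0, 0.4, 1.2]
opening: 0.0
grip_force: 0.0
```

Call:
{"fn": "play_rows", "kwargs": {
  "fingers": [0,0,0,0,0],
  "offset": [
    [0,0,0.1],
    [0,0,0.1],
    [0,0,0.05],
    [0,0,0.05],
    [0,0,0]
  ],
  "rotation": [
    [0,0,0],
    [0,0,0],
    [0,0,0],
    [0,0,0],
    [0,0,0]
  ]
}}

```text
clock: 16.1
tool_pos: [470.0, -180.4, 24.5]
ee_rot: [-180.0, -0.0, 78.0]
wrist_force: [0.2, 0.2, 0.2]
opening: 0.006
grip_force: 0.0
```

Call:
{"fn": "play_rows", "kwargs": {
  "fingers": [0,0,0,0],
  "offset": [
    [0,0,0.05],
    [0,0,0.05],
    [0,0,0.05],
    [0,0,0]
  ],
  "rotation": [
    [0,0,0],
    [0,0,0],
    [0,0,0],
    [0,0,0]
  ]
}}

```text
clock: 16.6
tool_pos: [470.3, -180.5, 18.7]
ee_rot: [180.0, -0.0, 78.0]
wrist_force: [0.4, 0.1, 2.6]
opening: 0.007
grip_force: 1.7
```

Call:
{"fn": "play_rows", "kwargs": {
  "fingers": [0,0,0],
  "offset": [
    [0,0,0.04],
    [0,0,0.04],
    [0,0,0]
  ],
  "rotation": [
    [0,0,0],
    [0,0,0],
    [0,0,0]
  ]
}}

```text
clock: 16.98
tool_pos: [470.3, -180.5, 16.2]
ee_rot: [180.0, 0.0, 78.0]
wrist_force: [-2.2, 1.8, 13.2]
opening: 0.004
grip_force: 6.5
```

Call:
{"fn": "play_rows", "kwargs": {
  "fingers": [0,0,0],
  "offset": [
    [0,0,0.03],
    [0,0,0],
    [0,0,0]
  ],
  "rotation": [
    [0,0,0],
    [0,0,0],
    [0,0,0]
  ]
}}

```text
clock: 17.35
tool_pos: [470.4, -180.5, 16.0]
ee_rot: [179.9, 0.0, 78.0]
wrist_force: [-4.9, 3.1, 25.3]
opening: 0.005
grip_force: 12.7
```

Call:
{"fn": "play_rows", "kwargs": {
  "fingers": [0,0,0,0,0,0],
  "offset": [
    [0,0,-0.2],
    [0,0,-0.5],
    [0,0,-1],
    [0,0,-1],
    [0,0,0],
    [0,0,0]
  ],
  "rotation": [
    [0,0,0],
    [0,0,0],
    [0,0,0],
    [0,0,0],
    [0,0,0],
    [0,0,0]
  ]
}}

```text
clock: 18.1
tool_pos: [469.6, -180.1, 121.6]
ee_rot: [-179.9, -0.0, 78.0]
wrist_force: [-0.9, 0.2, -0.4]
opening: 0.003
grip_force: 0.0
```

```bash
python3 look.py a4; python3 look2.py b5
```

```text
tcp [ 469.2 -179.9  121.1] [196.7 -21.6] F [ 0.4  0.6 -0.4] 18.15
stem [84.3  0.4] 19
tcp [ 469.  -179.8  120.9] [196.6 -21.7] F [-0.8  0.4 -0.2] 18.2
```

View pics/b5.png

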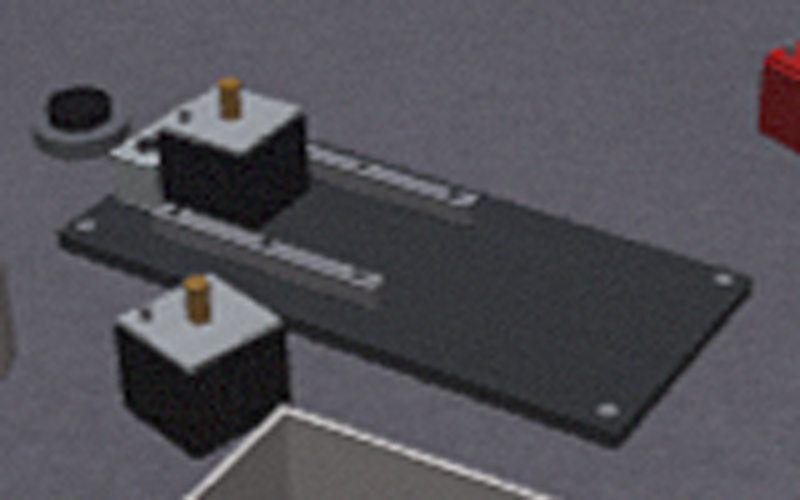

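The button bottomed out at 25 N and is up again (crop 80,105). The housing is still home.

```bash
python3 -c "
from station import r
print(r.close_job())"
```

```text
the job is handed in; nothing more can be done
None
```

The housing sits square against the end stop (measured about 84 mm down the lane, within 1 mm of the middle line). The start button was pressed until it bottomed out and has sprung back up. No rail contact or moved bystanders showed in the pictures I checked, and the job is handed in; no verdict came back.

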